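Draw a sample spring to its test length and hold

TASK

On the goods-in bench, check the extension spring that is hooked up in the spring tester: first swing the clear guard fully shut over the spring, then draw the carriage out by its black upright handle until its pointer lines up with the pointer of the index on the rule, without pulling it well past. Keep hold of the handle and finish while holding the carriage there against the spring, so that the reading can be taken; leave the index and the other things on the bench where they are.

Things in the scene. Friction and masses are not known exactly. Their poses are not given: they have to be found in the camera images.
- tester: fixed horizontal spring tester, aluminium base 170 x 550 x 14 mm. +y = pull direction, z up; origin on the bench on the slide's centre line. x -85 to 85, y -263 to 287 mm. Along y: force gauge (-258 to -133, 66 mm high), guarded spring (-130 to 60), bracket (66 to 80, 60 mm high), carriage on two rods, end bracket (268 to 282). Guard's fixed back wall: x 49, 80 mm high
- travel (a joint): travel of the carriage along tester +y, m; 0 = home at its stop, 0.105 = far stop; its middle is at tester x 0, y 135 mm + travel. The spring pulls it home with about 4 N plus 90 N per metre of travel (8 to 12 N at the marks); let go, it springs back
- carriage: the carriage: dark steel block 96 x 50 mm, 26 to 60 mm above the bench, with a black plastic upright handle on its middle: round, 62 mm tall, 29 mm across at its widest (40 mm up), 22 mm at the neck (10 mm up), domed top 122 mm above the bench. Origin on the bench under the handle; axes parallel to the tester's. With the carriage home the guard's end is 75 mm from the handle's axis
- grip (a point): point to grip the handle, on its axis, 38 mm above its foot (98 mm above the bench); moves with the carriage
- pointer (a point): tip of the small brass pointer on the carriage's +x side, 62 mm from the slide's centre line, 55 mm above the bench; moves with the carriage
- mark (a point): tip of the pointer of the index, a dark clamp 16 mm wide with a brass thumb screw, riding on the steel rule (tester x 58 to 80 mm, 52 mm high) beside the carriage; 64 mm from the centre line, 55 mm above the bench, axes parallel to the tester's. The carriage is at the mark when both tips have the same tester y
- index (a joint): position of the index along the rule, m; equals the carriage travel at which the two pointers line up. Clamped: stays put unless shoved hard
- guard (a joint): opening angle of the guard, rad; 0 = fully shut, 1.6 = fully open. Clear plastic cover with aluminium edging, 190 mm long (tester y -130 to 60), top 94 mm wide, front wall 50 mm deep with a small lip; shut, its top is 91 mm above the bench. Stiff hinge: stays where it is left, needs about 2 N at its front edge to move
- guard_hinge (a point): middle of the guard's hinge axis (parallel to tester y), at tester x +47, y -35 mm, 85 mm above the bench
- guard_edge (a point): middle of the guard's top front edge (corner of top and front wall), 94 mm from the hinge; shut it lies at tester x -47 mm, 91 mm high; as the guard opens it swings up over the spring, and it is straight above the hinge at about 1.5 rad. Pushed from behind or pressed from above it closes
- spring_tray: bystander: grey plastic tray 75 x 100 x 24 mm with loose springs
- caliper: bystander: digital caliper, 210 mm long, lying flat
- marker: bystander: marker pen, 120 mm long
- carton_long: bystander: carton 80 x 120 x 55 mm
- carton_small: bystander: carton 70 x 70 x 65 mm
- tape_roll: bystander: roll of packing tape, 100 mm across, 48 mm high, lying flat
- screwdriver: bystander: screwdriver, 160 mm long

How it is judged:
By the outcome, as a careful person would: the job done as asked, in the order asked, and still so for the second after the job is handed in, while the arm keeps its last pose, push and grip.
It also fails if it takes over 45 s, if anything falls off the work surface, if the arm or the gripper's body presses on something with over 40 N, if the wrist force passes 120 N, or if a joint passes its speed limit or range.

ROBOT

A 6-joint arm with a two-finger parallel gripper is mounted at the origin on the work surface. World frame = base frame: x ahead of the robot, y to its left, z up, the work surface at z = 0. Lengths are in m, angles in rad, forces in N, time in s.
With the tool pointing down it reaches from about 0.25 to 0.775 m from the base axis. Payload 4 kg.
Tool frame: the origin (TCP) lies on the centre line of the jaws, within the pads' length; the fingertips stand 22 mm ahead of it and the grasp point (between the pads) lies 3 mm ahead of it; z points along the fingers, y is the direction in which the jaws open and shut (so a half turn about z gives the same grasp; the last joint's range is limited). The gripper opens to 94 mm and grips with 3 to 60 N. Pads are 16 mm wide; open, the fingers measure 119 mm over their backs; the gripper's body (75 mm by 177 mm) begins 78 mm behind the grasp point.
Start: joints at [-1.304, 0.087, 1.371, -0, 1.684, -0.103], TCP at [0.199, -0.513, 0.228] pointing down, gripper open.
Joint ranges: [-3.1, 3.1], [-0.76, 2.03], [0.27, 2.55], [-1.08, 4.22], [0.17, 2.65], [-2.57, 2.57]. Speed limits (rad/s): [2.79, 2.79, 3.14, 3.14, 3.14, 3.14].

INTERFACE

Orientations are given as [roll, pitch, yaw] about the fixed x, y, z axes, in that order (R = Rz(yaw) Ry(pitch) Rx(roll)).
In Python, from bench import robot gives the robot as it stands. The module is installed in compiled form; this text tells all that it offers.
- The arm moves only by the shell command python3 -m inch 'ROWS'. ROWS is JSON, a list of rows, each an object with "linear": the shift along the world's x, y, z scaled (see below), a list of three; "twist": the turn about the world's z scaled (see below); "gripper": the opening, from 0 (shut) to 1 (fully open). In form: [{"linear": [x, y, z], "twist": twist, "gripper": gripper}, ...]. A call has 1 to 10 rows; each row is the pose to reach, as a shift and turn from the pose commanded when the call began; what a row does not reach only later rows make up. The controller multiplies each number of a shift by 0.1 m and each number of a turn by 60 degrees. A row lasts 1/12 s, in which the tool goes at most 41.7 mm and 7.16 degrees, less where a joint would pass 70% of its speed; a pose out of reach is approached as far as the arm can. A call with a number of a shift or a turn outside -1 to 1 is refused whole. A call with a gripper value outside its range is refused whole. The fingers move at their own pace and stop on an object; the grip force is fixed at half the most. Time passes only in rows, so rows that repeat a pose let the fingers close. It gives the time, the measured TCP pose, the force and the opening at its end, in the units of the state.
- robot.get_obs(): the state, without advancing time (a new reading comes with each control period).
- robot.snapshot(name): name is "scene" or "top" or "wrist"; returns a dict with "image" (420x560x3 uint8, red, green, blue), "depth" (420x560 float32, m along the optical axis (not along the pixel's ray), 0 where there is no reading), "mtx" (3x3 intrinsics, pixels), "rvec" (rotation vector, rad) and "tvec" (3), from world to camera coordinates, as OpenCV has them; the wrist camera has in their place "hand_eye" (4x4, takes a point from camera to tool coordinates, whose origin is the TCP and whose axes are the flange's). Camera axes: x right, y down, z forward; pixel columns grow to the right and rows downward; lengths in m; the calibration is good to about 2 mm. The wrist camera is an equidistant fisheye: a pixel r from the principal point sees the ray r / f radians off the axis. A picture is of the moment at which its call begins: read the wrist's pose just before it.
- robot.close_job(): hands the job in, once; it reports no verdict.
The state is a dict: "time": time; "joint_positions": joint angles; "qvel": joint speeds; "joint_torque": joint torques, N m; "tool_pos": TCP position; "ee_rot": TCP orientation; "wrist_force": force on the tool from outside, world axes, zero at the start; "wrist_torque": the same for the moment, N m; "width": finger opening in m.
Only numpy, scipy, OpenCV 4.12 (cv2) and the standard library are available. Lean on these libraries where they do the work, as an engineer would, in place of code of your own. Each camera call takes 0.05 s, during which the arm holds its last target.

## Working session

There is one attempt and no reset: what is moved stays moved. The work goes in short steps, Python scripts to look and compute and a shell command to move; the robot and the scene stay as the last step left them, time stands still between calls to the robot, and variables do not carry over. Pictures are saved under pics/ and viewed, and the job is handed in when it is done.

```bash
mkdir -p pics; cat > h.py <<'E'
from bench import robot
import numpy as np, cv2
def snap(n,out):
    s=robot.snapshot(n); cv2.imwrite('pics/'+out,cv2.cvtColor(s['image'],cv2.COLOR_RGB2BGR)); np.savez('pics/'+out[:-4]+'.npz',**s); return s
def ray(s,u,v):
    R=cv2.Rodrigues(np.array(s['rvec'],float))[0]; t=np.array(s['tvec'],float).ravel()
    d=R.T@np.linalg.inv(s['mtx'])@np.array([u,v,1.]); return -R.T@t,d
def onz(s,u,v,z):
    c,d=ray(s,u,v); return c+d*(z-c[2])/d[2]
def dep(s,u,v):
    c,d=ray(s,u,v); return c+d*float(s['depth'][int(v),int(u)])
def proj(s,P):
    return cv2.projectPoints(np.array(P,float).reshape(-1,1,3),np.array(s['rvec'],float),np.array(s['tvec'],float),s['mtx'],None)[0].reshape(-1,2)
E
python3 - <<'E'
from h import *
for n in('scene','top'): s=snap(n,n+'0.png'); print(n,s['mtx'],ray(s,280,210))
print(robot.get_obs())
E
```

```text
scene [[423.67677603   0.         278.96485353]
 [  0.         423.67677603 211.33364789]
 [  0.           0.           1.        ]] (array([1.24107922, 0.09513142, 0.77113227]), array([-0.70265032, -0.07467408, -0.70761726]))
top [[442.69541721   0.         282.57281903]
 [  0.         442.69541721 213.47297246]
 [  0.           0.           1.        ]] (array([ 0.52502417, -0.00431088,  1.04314541]), array([ 0.04265226,  0.0044606 , -0.99912772]))
{'time': 0.1, 'joint_positions': array([-1.30412153e+00,  8.79317003e-02,  1.37206990e+00, -3.94842471e-05,
        1.68358981e+00, -1.03114879e-01]), 'qvel': array([-0.00029365, -0.00084781, -0.00185002,  0.00203935,  0.00037964,
       -0.00029646]), 'joint_torque': array([ 2.23816241e-03, -3.41253805e+01, -3.03301728e+01,  7.20532774e-02,
        3.05089960e-02, -9.56471331e-05]), 'tool_pos': array([ 0.1986412 , -0.51240873,  0.22641036]), 'ee_rot': array([-3.13960048e+00, -1.66702142e-04,  3.69785103e-01]), 'wrist_force': array([ 0.20478892,  0.08951331, -0.5123633 ]), 'wrist_torque': array([0.04948927, 0.08495631, 0.0055204 ]), 'width': 0.09387682472986558}
```

View pics/scene0.png

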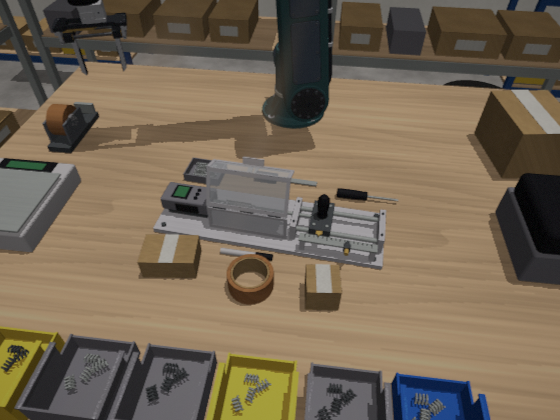

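View pics/top0.png

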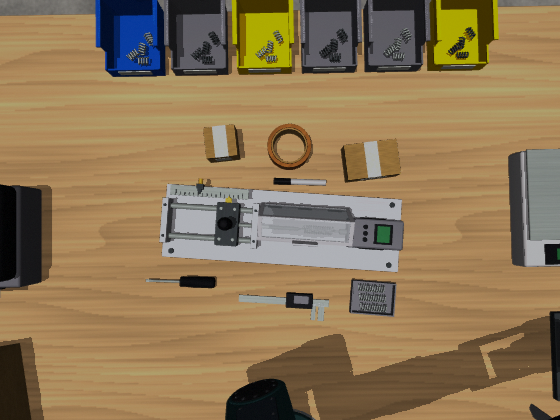

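The tester lies nearly aligned with the world (tester +y is left in the top view), with its rule and guard hinge on the far side. I'll zoom in to measure.

```bash
python3 - <<'E'
import cv2
a=cv2.imread('pics/top0.png'); cv2.imwrite('pics/top0z.png',cv2.resize(a[170:285,150:415],None,fx=3,fy=3,interpolation=cv2.INTER_CUBIC))
a=cv2.imread('pics/scene0.png'); cv2.imwrite('pics/scene0z.png',cv2.resize(a[145:275,145:400],None,fx=3,fy=3,interpolation=cv2.INTER_CUBIC))
E
```

```text
(no output)
```

View pics/top0z.png

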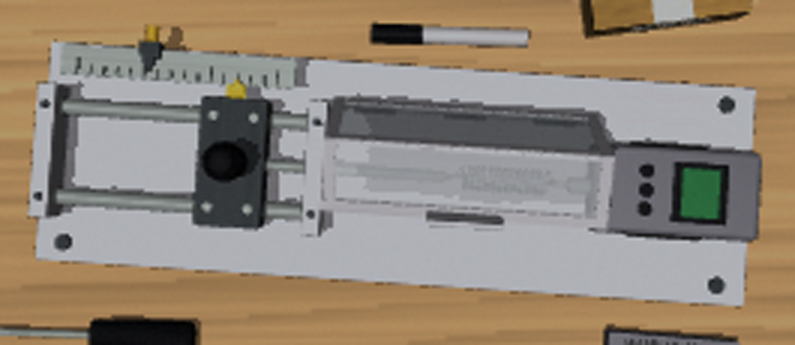

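View pics/scene0z.png

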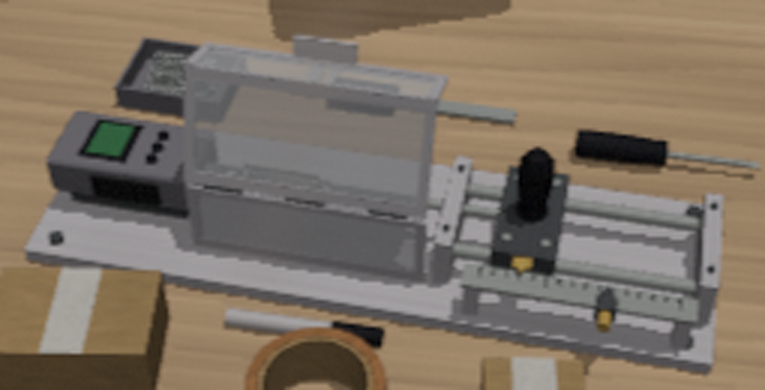

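```bash
cat >> h.py <<'E'
def loadz(n):
    return dict(np.load('pics/'+n+'.npz'))
def tz(u,v,z,s,ox=150,oy=170): return onz(s,(u+.5)/3-.5+ox,(v+.5)/3-.5+oy,z)
E
python3 - <<'E'
from h import *
np.set_printoptions(precision=4,suppress=True)
s=loadz('top0')
W=np.array([tz(*p,.014,s)[:2] for p in[(53,41),(755,89),(743,304),(37,259)]])
T=np.array([[85,287],[85,-263],[-85,-263],[-85,287]])/1e3
Wm,Tm=W.mean(0),T.mean(0)
H=(T-Tm).T@(W-Wm);U,S,V=np.linalg.svd(H);R=V.T@U.T
print(W,'scale',S.sum()/((T-Tm)**2).sum(),'yaw',np.degrees(np.arctan2(R[1,0],R[0,0])))
o=Wm-R@Tm;print('o',o,'res',(W-(T@R.T+o)))
np.savez('tester.npz',R=R,o=o)
inv=lambda p:R.T@(p[:2]-o)
for n,p,z in[('handle',(224,160),.118),('ptr',(236,82),.055),('ptrmid',(236,90),.055),('mark',(150,75),.055),('idx',(150,50),.055),('lip',(465,218),.17)]:
    w=tz(*p,z,s);print(n,w,inv(w)*1e3)
for uv in[(305,243),(290,242),(224,223),(228,199),(200,193)]: 
    w=dep(s,*uv);print('depth',uv,w,inv(w)*1e3)
s2=loadz('scene0')
f=lambda u,v,z:tz(u,v,z,s2,145,145)
for n,p,z in[('handle',(537,155),.118),('ptr',(522,266),.055),('mark',(604,293),.055)]:
    w=f(*p,z);print('sc',n,w,inv(w)*1e3)
for p in[(190,60),(440,85),(315,70),(325,45),(440,100),(150,40)]:
    u,v=p[0]/3+145,p[1]/3+145;w=dep(s2,u,v);print('scdepth',p,w,inv(w)*1e3)
E
```

```text
[[ 0.6359  0.2618]
 [ 0.5887 -0.2827]
 [ 0.4227 -0.2689]
 [ 0.4672  0.2757]] scale 0.99306970485674 yaw -4.80504768130511
o [ 0.5276 -0.0155] res [[-0.0005 -0.0016]
 [-0.0016  0.002 ]
 [ 0.0018  0.0016]
 [ 0.0002 -0.0019]]
handle [0.5394 0.1166 0.118 ] [  0.7101 132.6112]
ptr [0.5984 0.1151 0.055 ] [ 59.5758 136.0608]
ptrmid [0.5924 0.1152 0.055 ] [ 53.6172 135.6426]
mark [0.6048 0.1791 0.055 ] [ 60.5729 200.3968]
idx [0.6235 0.1789 0.055 ] [ 79.2131 201.747 ]
lip [ 0.4977 -0.0478  0.17  ] [-27.0951 -34.737 ]
depth (305, 243) [ 0.4965 -0.0483  0.1742] [-28.2395 -35.2512]
depth (290, 242) [ 0.4986 -0.0191  0.1607] [-28.6044  -6.055 ]
depth (224, 223) [0.5394 0.117  0.1205] [  0.653  132.9748]
depth (228, 199) [0.5938 0.1157 0.0563] [ 54.9799 136.3242]
depth (200, 193) [0.6086 0.1785 0.0541] [ 64.4074 200.0881]
sc handle [0.5369 0.1188 0.118 ] [ -2.0406 134.5863]
sc ptr [0.5931 0.1152 0.055 ] [ 54.3402 135.7195]
sc mark [0.6123 0.177  0.055 ] [ 68.3104 198.8914]
scdepth (190, 60) [ 0.5271 -0.1425  0.1733] [  10.1477 -126.6376]
scdepth (440, 85) [0.5242 0.0436 0.1669] [-8.3129 58.6349]
scdepth (315, 70) [ 0.5175 -0.0506  0.1656] [ -7.1597 -35.858 ]
scdepth (325, 45) [ 0.4953 -0.0465  0.1722] [-29.6382 -33.5582]
scdepth (440, 100) [0.3526 0.0318 0.0042] [-178.3444   32.5108]
scdepth (150, 40) [ 0.3248 -0.2461  0.0243] [-182.7463 -246.7358]
```

```bash
python3 -m inch '[{"linear":[0.2,0.25,0.1],"twist":-0.1,"gripper":0},{"linear":[0.5,0.5,0.3],"twist":-0.2,"gripper":0},{"linear":[0.8,0.8,0.4],"twist":-0.3,"gripper":0},{"linear":[0.9,1,0.5],"twist":-0.4,"gripper":0},{"linear":[0.9,1,0.5],"twist":-0.434,"gripper":0}]'; python3 -m inch '[{"linear":[0.25,0.25,0],"twist":0,"gripper":0},{"linear":[0.5,0.5,0],"twist":0,"gripper":0},{"linear":[0.75,0.75,0],"twist":0,"gripper":0},{"linear":[1,1,0],"twist":0,"gripper":0}]'
```

```text
time: 0.52
tool_pos: [0.2917, -0.4099, 0.2805]
ee_rot: [3.14, -0.004, -0.083]
wrist_force: [-0.4, -0.1, 1.3]
width: 0.0643
time: 0.85
tool_pos: [0.3894, -0.3115, 0.277]
ee_rot: [-3.141, 0.001, -0.085]
wrist_force: [0.6, -0.2, -0.5]
width: 0.0376
```

```bash
python3 -m inch '[{"linear":[0.25,0.25,0],"twist":0,"gripper":0},{"linear":[0.5,0.5,0],"twist":0,"gripper":0},{"linear":[0.75,0.75,0],"twist":0,"gripper":0},{"linear":[1,1,0],"twist":0,"gripper":0}]'; python3 -m inch '[{"linear":[0.25,0.25,0],"twist":0,"gripper":0},{"linear":[0.5,0.5,0],"twist":0,"gripper":0},{"linear":[0.75,0.75,0],"twist":0,"gripper":0},{"linear":[1,1,0],"twist":0,"gripper":0}]'; python3 -m inch '[{"linear":[0.05,0.3,0],"twist":0,"gripper":0},{"linear":[0.05,0.56,-0.2],"twist":0,"gripper":0},{"linear":[0.05,0.56,-0.2],"twist":0,"gripper":0}]'
python3 - <<'E'
from h import *
o=robot.get_obs();print(o['tool_pos'],o['width'])
snap('scene','scene1.png');snap('top','top1.png')
E
```

```text
time: 1.18
tool_pos: [0.4896, -0.2112, 0.277]
ee_rot: [-3.141, 0.001, -0.085]
wrist_force: [-1.0, 0.1, 0.7]
width: 0.011
time: 1.52
tool_pos: [0.5896, -0.1113, 0.2768]
ee_rot: [-3.142, 0.001, -0.084]
wrist_force: [1.7, -1.1, 0.7]
width: 0.0007
time: 1.77
tool_pos: [0.5928, -0.0518, 0.2531]
ee_rot: [-3.138, 0.007, -0.079]
wrist_force: [0.0, 0.7, -1.3]
width: 0.0005
[ 0.59283599 -0.05176069  0.25312611] 0.00045219117829887426
```

View pics/scene1.png

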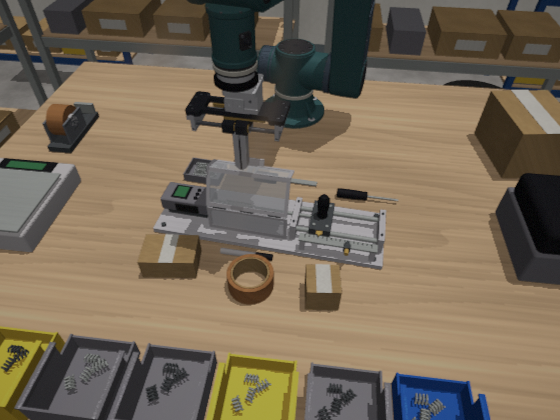

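```bash
python3 - <<'E'
from h import *
s=loadz('scene1');t=np.load('tester.npz')
print(proj(s,[[.593,-.052,.231],[.593,-.052,.26]]))
print(t['R'].T@(np.array([.593,-.052])-t['o']))
a=cv2.imread('pics/scene1.png'); cv2.imwrite('pics/scene1z.png',cv2.resize(a[80:280,140:400],None,fx=3,fy=3,interpolation=cv2.INTER_CUBIC))
E
```

```text
[[241.77550059 166.80455402]
 [240.97991286 155.24486843]]
[ 0.06820998 -0.03090135]
```

View pics/scene1z.png

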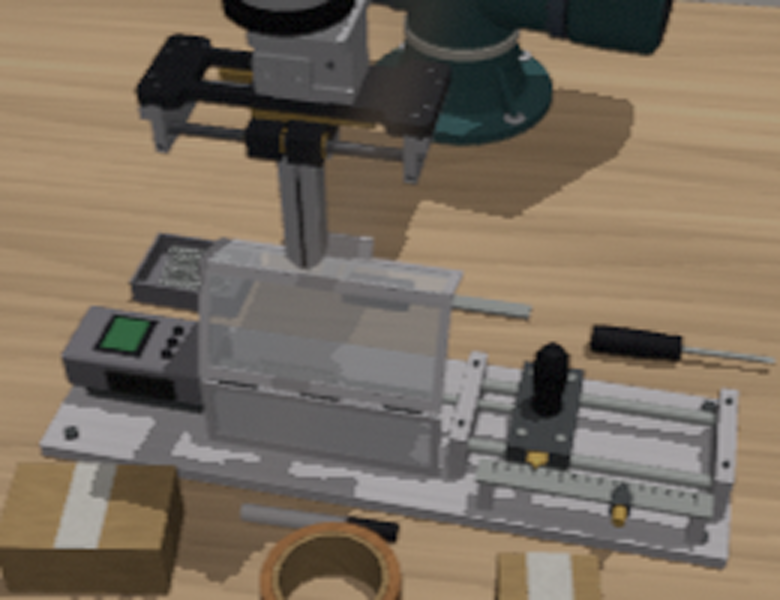

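```bash
python3 -m inch '[{"linear":[0,0,-0.3],"twist":0,"gripper":0},{"linear":[0,0,-0.6],"twist":0,"gripper":0},{"linear":[0,0,-0.8],"twist":0,"gripper":0},{"linear":[-0.2,0.02,-0.8],"twist":0,"gripper":0},{"linear":[-0.35,0.03,-0.8],"twist":0,"gripper":0},{"linear":[-0.45,0.04,-0.8],"twist":0,"gripper":0},{"linear":[-0.55,0.05,-0.8],"twist":0,"gripper":0},{"linear":[-0.65,0.06,-0.8],"twist":0,"gripper":0},{"linear":[-0.75,0.06,-0.8],"twist":0,"gripper":0}]'
python3 - <<'E'
from h import *
o=robot.get_obs();print(o['tool_pos'],o['wrist_force'])
snap('scene','scene2.png')
a=cv2.imread('pics/scene2.png'); cv2.imwrite('pics/scene2z.png',cv2.resize(a[80:280,140:400],None,fx=3,fy=3,interpolation=cv2.INTER_CUBIC))
E
```

```text
time: 2.62
tool_pos: [0.5184, -0.0512, 0.1784]
ee_rot: [3.141, -0.002, -0.085]
wrist_force: [0.6, 0.7, 0.6]
width: 0.0003
[ 0.51841212 -0.05124568  0.17842762] [0.63208163 0.65786735 0.59220689]
```

View pics/scene2z.png

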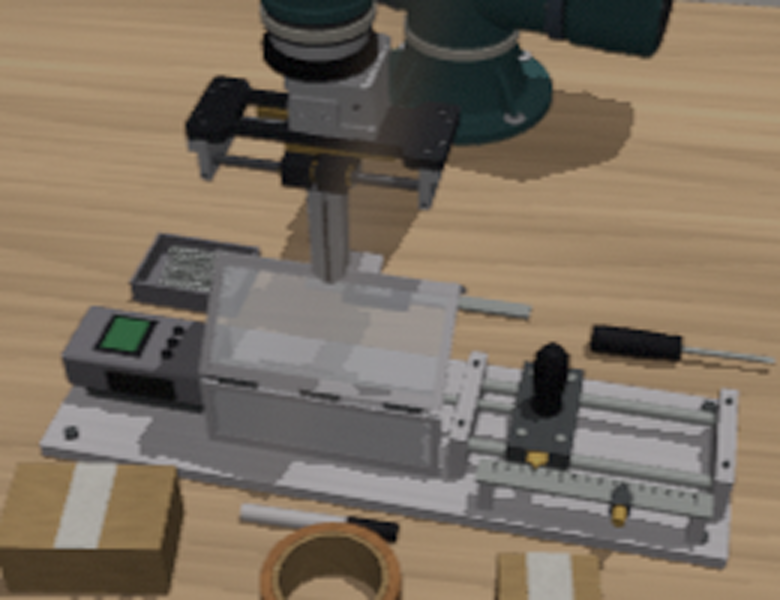

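```bash
python3 -m inch '[{"linear":[-0.07,0.01,-0.08],"twist":0,"gripper":0},{"linear":[-0.13,0.01,-0.16],"twist":0,"gripper":0},{"linear":[-0.18,0.01,-0.25],"twist":0,"gripper":0},{"linear":[-0.2,0.01,-0.34],"twist":0,"gripper":0},{"linear":[-0.22,0.01,-0.43],"twist":0,"gripper":0},{"linear":[-0.22,0.01,-0.52],"twist":0,"gripper":0},{"linear":[-0.22,0.01,-0.59],"twist":0,"gripper":0},{"linear":[-0.22,0.01,-0.64],"twist":0,"gripper":0}]'
python3 - <<'E'
from h import *
o=robot.get_obs();print(o['tool_pos'],o['wrist_force'])
snap('scene','scene3.png')
a=cv2.imread('pics/scene3.png'); cv2.imwrite('pics/scene3z.png',cv2.resize(a[80:280,140:400],None,fx=3,fy=3,interpolation=cv2.INTER_CUBIC))
E
```

```text
time: 3.33
tool_pos: [0.4964, -0.0498, 0.112]
ee_rot: [-3.141, 0.002, -0.085]
wrist_force: [-1.7, 0.4, 17.2]
width: -0.0
[ 0.49636107 -0.04977178  0.11204579] [-1.68767648  0.36385032 17.24701597]
```

View pics/scene3z.png

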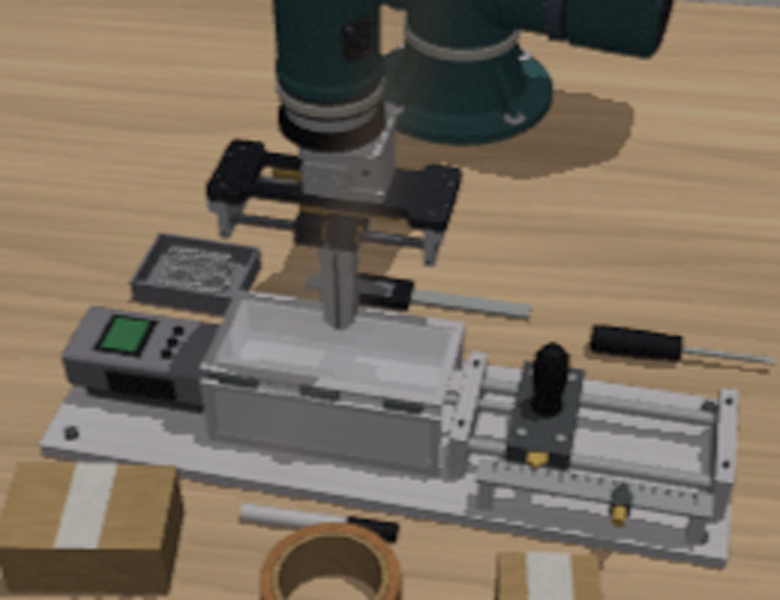

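```bash
python3 -m inch '[{"linear":[0,0,0],"twist":0,"gripper":0},{"linear":[0,0,0.1],"twist":0,"gripper":0},{"linear":[0,0,0.4],"twist":0,"gripper":0},{"linear":[0,0,0.7],"twist":0,"gripper":0},{"linear":[0,0,0.9],"twist":0,"gripper":0},{"linear":[0.1,0.3,0.9],"twist":0,"gripper":1},{"linear":[0.2,0.6,0.9],"twist":0,"gripper":1},{"linear":[0.3,0.8,0.9],"twist":0,"gripper":1},{"linear":[0.3,0.8,0.9],"twist":0,"gripper":1}]'; python3 -m inch '[{"linear":[0.13,0.3,0],"twist":0,"gripper":1},{"linear":[0.13,0.6,0],"twist":0,"gripper":1},{"linear":[0.13,0.88,0],"twist":0,"gripper":1},{"linear":[0.13,0.88,0],"twist":0,"gripper":1},{"linear":[0.13,0.88,0],"twist":0,"gripper":1},{"linear":[0.13,0.88,0],"twist":0,"gripper":1},{"linear":[0.13,0.88,0],"twist":0,"gripper":1},{"linear":[0.13,0.88,0],"twist":0,"gripper":1},{"linear":[0.13,0.88,0],"twist":0,"gripper":1}]'
python3 - <<'E'
from h import *
o=robot.get_obs();print(o['tool_pos'],o['wrist_force'],o['width'])
snap('scene','scene4.png');snap('wrist','wrist4.png')
a=cv2.imread('pics/scene4.png'); cv2.imwrite('pics/scene4z.png',cv2.resize(a[80:280,140:400],None,fx=3,fy=3,interpolation=cv2.INTER_CUBIC))
s=loadz('scene4');t=np.load('tester.npz');R,o=t['R'],t['o']
for n,p in[('edge',(-47,-35,91)),('edgeL',(-47,60,91)),('edgeR',(-47,-130,91)),('hingeL',(47,60,91))]:
    w=np.r_[R@(np.array(p[:2])/1e3)+o,p[2]/1e3];uv=proj(s,w)[0];print(n,uv,((uv-[140,80])*3))
    try: print(dep(s,*uv)-w)
    except Exception as e:print(e)
E
```

```text
time: 4.13
tool_pos: [0.5282, 0.0333, 0.2045]
ee_rot: [-3.14, -0.002, -0.081]
wrist_force: [-0.4, -1.3, -0.2]
width: 0.0235
time: 4.88
tool_pos: [0.5398, 0.1171, 0.2036]
ee_rot: [3.141, -0.0, -0.086]
wrist_force: [-0.3, -0.2, 0.0]
width: 0.0837
[0.53984941 0.11706006 0.20360444] [-0.34644172 -0.2171243   0.01282637] 0.08368698732465277
edge [255.63630467 182.00519759] [346.908914   306.01559276]
[3.16742019e-05 5.87499584e-06 2.82257173e-05]
edgeL [294.18101731 187.51646838] [462.54305192 322.54940514]
[-0.10437273 -0.00648108 -0.09398927]
edgeR [218.04280968 176.62993554] [234.12842904 289.88980662]
[-0.07861573 -0.02408174 -0.06933365]
hingeL [286.8165885  214.98444773] [440.44976549 404.95334318]
[-0.00311692 -0.00025804 -0.00320422]
```

View pics/scene4z.png

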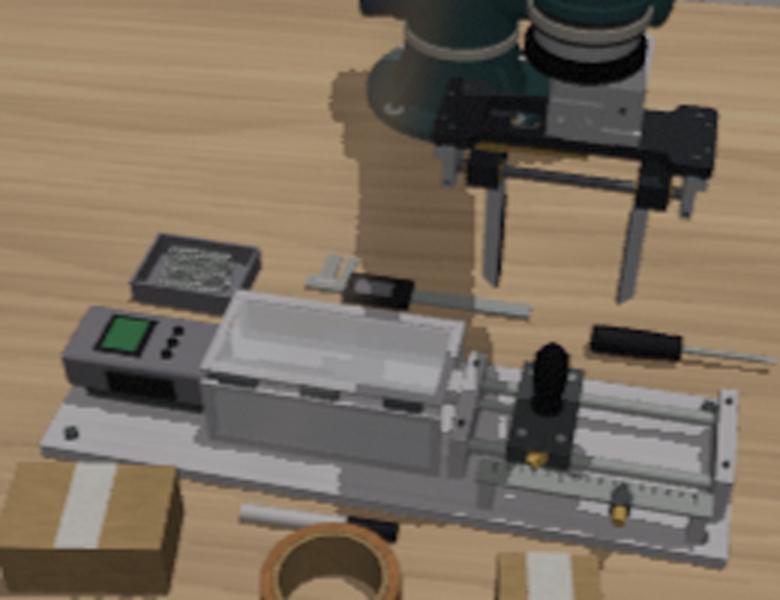

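View pics/wrist4.png

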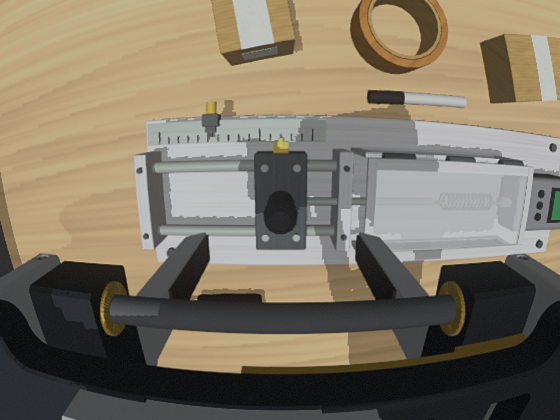

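The guard is shut: its front edge lies on the expected shut point. The handle is centred between the fingers, so I'll lower and grip.

```bash
python3 -m inch '[{"linear":[0,0.01,-0.3],"twist":0,"gripper":1},{"linear":[0,0.01,-0.6],"twist":0,"gripper":1},{"linear":[0,0.01,-0.85],"twist":0,"gripper":1},{"linear":[0,0.01,-1],"twist":0,"gripper":1},{"linear":[0,0.01,-1],"twist":0,"gripper":1}]'; python3 -m inch '[{"linear":[0,0,-0.02],"twist":0,"gripper":0},{"linear":[0,0,-0.02],"twist":0,"gripper":0},{"linear":[0,0,-0.02],"twist":0,"gripper":0},{"linear":[0,0,-0.02],"twist":0,"gripper":0},{"linear":[0,0,-0.02],"twist":0,"gripper":0},{"linear":[0,0,-0.02],"twist":0,"gripper":0},{"linear":[0,0,-0.02],"twist":0,"gripper":0},{"linear":[0,0,-0.02],"twist":0,"gripper":0},{"linear":[0,0,-0.02],"twist":0,"gripper":0},{"linear":[0,0,-0.02],"twist":0,"gripper":0}]'
python3 - <<'E'
from h import *
o=robot.get_obs();print(o['tool_pos'],o['wrist_force'],o['width'])
snap('top','top5.png')
a=cv2.imread('pics/top5.png'); cv2.imwrite('pics/top5z.png',cv2.resize(a[170:285,150:415],None,fx=3,fy=3,interpolation=cv2.INTER_CUBIC))
snap('scene','scene5.png')
a=cv2.imread('pics/scene5.png'); cv2.imwrite('pics/scene5z.png',cv2.resize(a[145:275,145:400],None,fx=3,fy=3,interpolation=cv2.INTER_CUBIC))
E
```

```text
time: 5.4
tool_pos: [0.5368, 0.1185, 0.0988]
ee_rot: [3.14, 0.009, -0.085]
wrist_force: [0.5, 0.9, 0.4]
width: 0.0939
time: 6.23
tool_pos: [0.5397, 0.1192, 0.1015]
ee_rot: [3.141, 0.0, -0.085]
wrist_force: [1.5, -0.0, -0.1]
width: 0.0308
[0.53974919 0.11916552 0.10147409] [ 1.54038893 -0.03462098 -0.09985142] 0.03083801428682254
```

View pics/top5z.png

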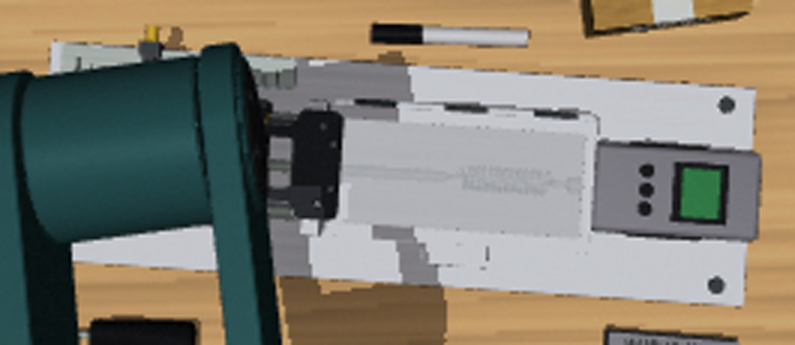

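View pics/scene5z.png

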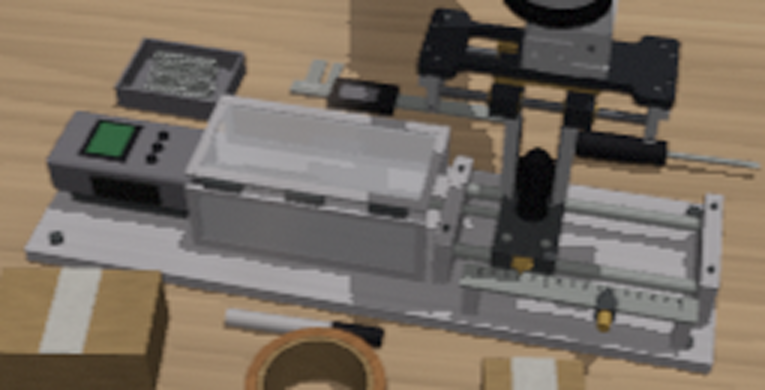

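```bash
python3 -m inch '[{"linear":[0,0,0],"twist":0,"gripper":0},{"linear":[0,0,0],"twist":0,"gripper":0},{"linear":[0,0,0],"twist":0,"gripper":0},{"linear":[0,0.05,0],"twist":0,"gripper":0},{"linear":[0.01,0.15,0],"twist":0,"gripper":0},{"linear":[0.02,0.25,0],"twist":0,"gripper":0},{"linear":[0.03,0.35,0],"twist":0,"gripper":0},{"linear":[0.04,0.45,0],"twist":0,"gripper":0},{"linear":[0.04,0.5,0],"twist":0,"gripper":0},{"linear":[0.04,0.5,0],"twist":0,"gripper":0}]'
python3 - <<'E'
from h import *
o=robot.get_obs();print(o['tool_pos'],o['wrist_force'],o['width'])
snap('wrist','wrist6.png')
snap('scene','scene6.png')
a=cv2.imread('pics/scene6.png'); cv2.imwrite('pics/scene6z.png',cv2.resize(a[200:270,280:400],None,fx=6,fy=6,interpolation=cv2.INTER_CUBIC))
E
```

```text
time: 7.17
tool_pos: [0.5439, 0.1675, 0.1015]
ee_rot: [3.136, -0.0, -0.085]
wrist_force: [-0.2, -8.1, 1.5]
width: 0.028
[0.5438524  0.16753603 0.10147532] [-0.22454512 -8.05013878  1.48486896] 0.027953876592443472
```

View pics/wrist6.png

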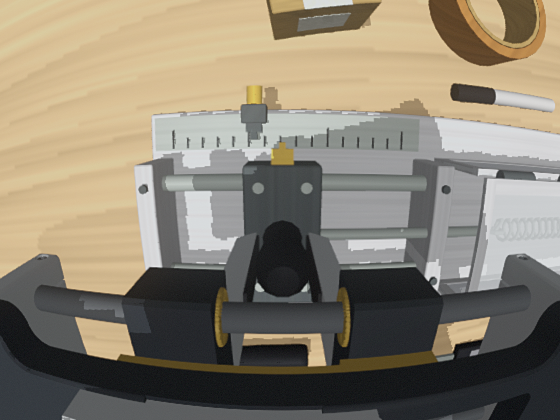

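View pics/scene6z.png

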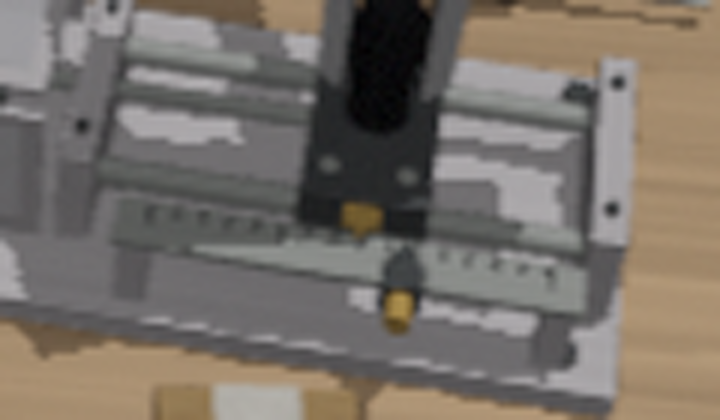

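```bash
cat >> h.py <<'E'
from scipy.spatial.transform import Rotation as Ro
def wz(s,pos,rpy,u,v,z):
    m=s['mtx'];a=np.array([(u-m[0,2])/m[0,0],(v-m[1,2])/m[1,1]]);r=np.hypot(*a)
    d=np.array([*(a/r*np.sin(r)),np.cos(r)]);T=s['hand_eye'];Rt=Ro.from_euler('xyz',rpy).as_matrix()
    c=Rt@T[:3,3]+pos;d=Rt@T[:3,:3]@d
    return c+d*(z-c[2])/d[2]
E
python3 - <<'E'
from h import *
s=loadz('wrist6');print(s['mtx'],s['hand_eye'])
o=robot.get_obs();t=np.load('tester.npz')
for uv in[(282,143),(255,138),(254,90),(283,160),(283,270)]:
    z=.115 if uv[1]==270 else .055
    w=wz(s,o['tool_pos'],o['ee_rot'],*uv,z);print(uv,w,t['R'].T@(w[:2]-t['o'])*1e3)
a=cv2.imread('pics/wrist6.png'); cv2.imwrite('pics/wrist6z.png',cv2.resize(a[75:195,220:340],None,fx=5,fy=5,interpolation=cv2.INTER_CUBIC))
E
```

```text
[[325.1922621    0.         282.06725246]
 [  0.         325.1922621  206.52472541]
 [  0.           0.           1.        ]] [[-1.67259077e-03 -9.70763140e-01 -2.40033598e-01  6.85859943e-02]
 [ 9.99998585e-01 -1.66636742e-03 -2.28886004e-04 -1.38744214e-03]
 [-1.77790072e-04 -2.40033642e-01  9.70764554e-01 -1.56699572e-01]
 [ 0.00000000e+00  0.00000000e+00  0.00000000e+00  1.00000000e+00]]
(282, 143) [0.60271756 0.16306534 0.055     ] [ 59.87830126 184.22213002]
(255, 138) [0.60739093 0.17950367 0.055     ] [ 63.15827661 200.9941615 ]
(254, 90) [0.63748153 0.17737365 0.055     ] [ 93.32154807 201.39217875]
(283, 160) [0.59202328 0.16336869 0.055     ] [ 49.19619632 183.62860406]
(283, 270) [0.54550944 0.16789149 0.115     ] [  2.46696994 184.2392524 ]
```

View pics/wrist6z.png

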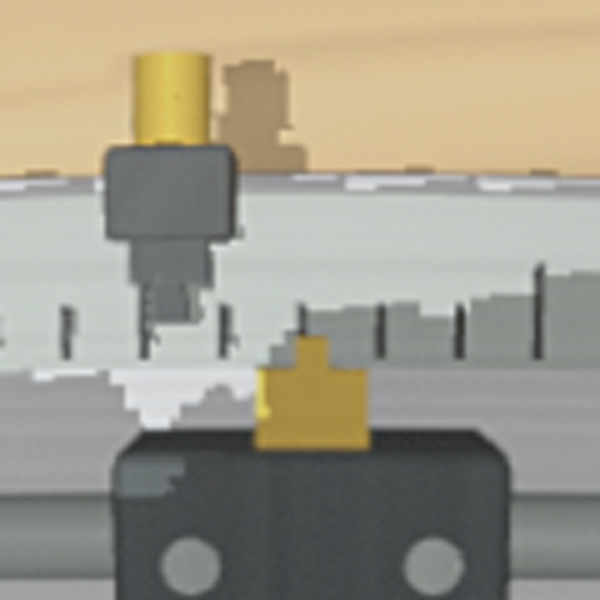

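```bash
python3 -m inch '[{"linear":[0.005,0.06,0],"twist":0,"gripper":0},{"linear":[0.01,0.12,0],"twist":0,"gripper":0},{"linear":[0.014,0.16,0],"twist":0,"gripper":0},{"linear":[0.014,0.165,0],"twist":0,"gripper":0},{"linear":[0.014,0.165,0],"twist":0,"gripper":0},{"linear":[0.014,0.165,0],"twist":0,"gripper":0}]'
python3 - <<'E'
from h import *
o=robot.get_obs();print(o['tool_pos'],o['wrist_force'],o['width'])
snap('wrist','wrist7.png')
a=cv2.imread('pics/wrist7.png'); cv2.imwrite('pics/wrist7z.png',cv2.resize(a[75:195,220:340],None,fx=5,fy=5,interpolation=cv2.INTER_CUBIC))
E
```

```text
time: 7.77
tool_pos: [0.5451, 0.1826, 0.1014]
ee_rot: [3.135, 0.0, -0.086]
wrist_force: [-0.5, -8.9, 1.7]
width: 0.0276
[0.54514965 0.18258451 0.10144681] [-0.53110398 -8.92144827  1.74341553] 0.02758135941951782
```

View pics/wrist7z.png

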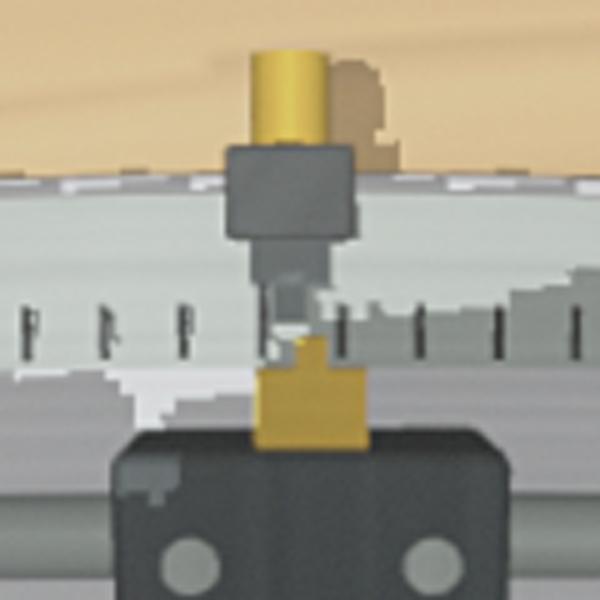

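```bash
python3 -m inch '[{"linear":[0.001,0.015,0],"twist":0,"gripper":0},{"linear":[0.002,0.028,0],"twist":0,"gripper":0},{"linear":[0.002,0.028,0],"twist":0,"gripper":0},{"linear":[0.002,0.028,0],"twist":0,"gripper":0},{"linear":[0.002,0.028,0],"twist":0,"gripper":0},{"linear":[0.002,0.028,0],"twist":0,"gripper":0}]'
python3 - <<'E'
from h import *
o=robot.get_obs();print(o['tool_pos'],o['wrist_force'],o['width'])
s=snap('wrist','wrist8.png')
a=cv2.imread('pics/wrist8.png'); cv2.imwrite('pics/wrist8z.png',cv2.resize(a[75:195,220:340],None,fx=5,fy=5,interpolation=cv2.INTER_CUBIC))
t=np.load('tester.npz')
hsv=cv2.cvtColor(s['image'],cv2.COLOR_RGB2HSV)
m=(hsv[...,1]>130)&(hsv[...,0]>18)&(hsv[...,0]<32)
for r in range(142,148):
    c=np.where(m[r,260:305])[0]+260
    if len(c): print(r,c.min(),c.max(),c.mean())
g=s['image'].max(2)
for r in range(120,142):print(r,g[r,266:298:1])
E
```

```text
time: 8.32
tool_pos: [0.5454, 0.1851, 0.1014]
ee_rot: [3.135, 0.0, -0.086]
wrist_force: [-0.1, -9.1, 2.1]
width: 0.0275
[0.54537753 0.18508625 0.10144292] [-0.07177699 -9.11547981  2.07277269] 0.027477086084804925
143 280 284 282.0
144 280 284 282.0
145 280 284 282.0
146 280 284 282.0
147 280 284 282.0
120 [204 207 205 128 107 114 115 116 116 115 118 115 115 114 115 112 113 109
 110 112 111 110 111 110 111 110 110 105  89 140 199 205]
121 [203 205 203 144 104 107 110 111 111 113 114 112 113 113 111 110 107 107
 107 109 109 108 107 108 107 108 104 100  95 138 196 204]
122 [203 204 200 144 109 101 100 102  98  93 100  99  99  98  98  98  97  98
  97  95  99  95  95  94  92  89  89 102 125 147 195 203]
123 [203 204 206 206 203 182 182 176 136 113 112 112 113 114 114 115 113 112
 112 112 113 111 110 110 130 139 144 193 208 206 204 203]
124 [203 204 204 206 207 207 208 200 139 112 113 115 115 113 115 113 113 113
 115 113 116 114 111 118 187 209 206 208 206 205 203 203]
125 [202 203 203 202 203 204 207 198 138 110 113 113 112 114 114 112 113 114
 113 112 112 112 109 117 185 207 204 203 201
[... 1473 characters left out ...]
 111 147 149 139 143 189]
137 [203 203 203 203 202 203 203 204 200 160  84 113 136 118 110 112 112 110
 114 134 141 143 184 207 194 136  91 129 143 139 143 189]
138 [203 203 202 203 203 203 203 204 199 160  82 111 137 119 112 111 113 111
 115 133 140 145 184 207 195 139  95 130 145 144 140 150]
139 [203 203 203 203 203 201 204 205 200 161  90 121 141 137 136 137 137 137
 137 138 144 142 146 153 140  97  70 125 144 145 141 142]
140 [202 203 203 202 202 202 202 204 199 158  88 120 144 145 145 146 145 144
 145 143 143 141 142 142 130  91  67 124 146 144 143 142]
141 [200 200 199 200 200 201 202 201 197 158  87 121 142 143 141 142 141 141
 141 142 142 141 142 143 132  91  67 125 146 142 142 142]
```

View pics/wrist8z.png

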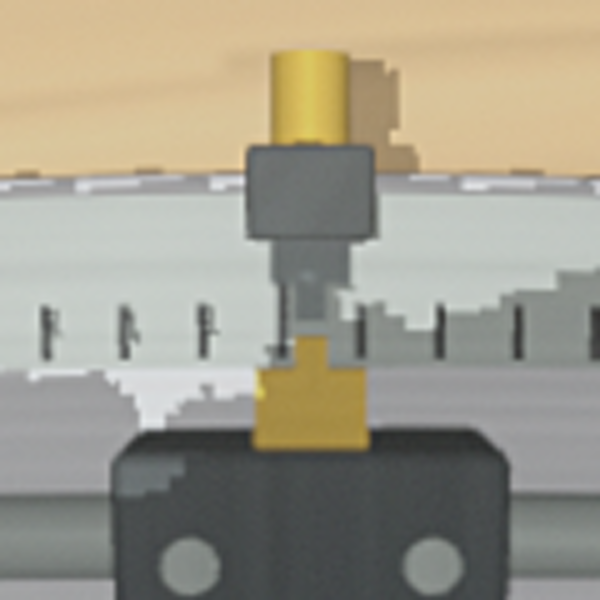

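```bash
python3 - <<'E'
from h import *
s=snap('scene','scene9.png'); o=robot.get_obs();print(o['time'],o['tool_pos'],o['wrist_force'],o['width'])
t=np.load('tester.npz');R,oo=t['R'],t['o']
a=np.r_[R@[-.047,-.035]+oo,.091];uv=proj(s,a)[0];print('guard edge err',dep(s,*uv)-a)
i=cv2.imread('pics/scene9.png'); cv2.imwrite('pics/scene9z.png',cv2.resize(i[130:280,140:400],None,fx=3,fy=3,interpolation=cv2.INTER_CUBIC))
E
```

```text
8.4167 [0.54537609 0.18506317 0.10143342] [ -0.75324659 -10.2812712    1.32863682] 0.027735846991034502
guard edge err [-0.00241461 -0.00044787 -0.00215173]
```

View pics/scene9z.png

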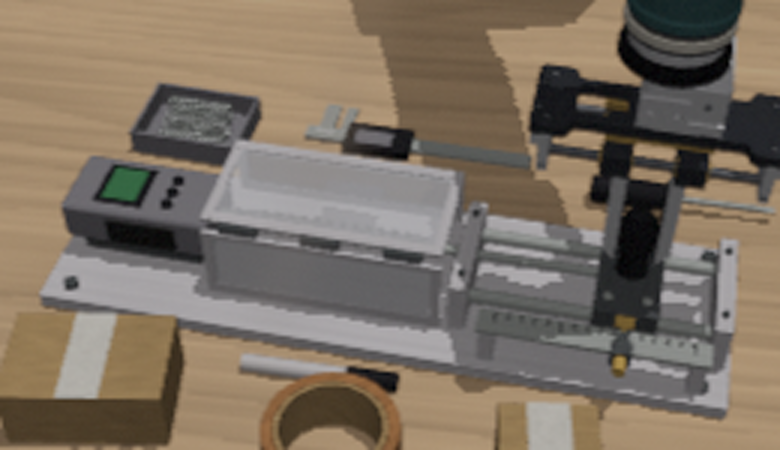

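The guard is still shut, the pointers line up, the grip is steady and the bystanders are where they were. Handing in.

```bash
python3 -c "
from bench import robot
print(robot.close_job()); o=robot.get_obs(); print(o['time'],o['tool_pos'],o['wrist_force'],o['width'])"
```

```text
the job is handed in; nothing more can be done
None
the job is handed in; nothing more can be done
```

The spring is set up for its reading, and I handed the job in at about 8.4 s. I shut the guard first with closed fingertips, pressing until it stopped at 17 N. Then I gripped the handle, drew the carriage out to the index and held it there against the spring.

- **Pointer alignment:** in the wrist view, the carriage pointer is at column 282.0 and the index pointer at about 281.7–281.9, within about 0.2 mm. The carriage has travelled about 66 mm. It was never pulled past the mark.
- **Spring force:** the wrist reads about 9–10 N, in line with the spring data given. The grip was steady, and the arm position drifted by less than 0.1 mm between the last two readings.
- **Guard:** right after closing, its front edge matched the shut position to well under 1 mm. The last depth check read about 3 mm off along the line of sight. I put this down to depth noise, because the guard looked fully shut in the picture.
- **Everything else:** the other items on the bench look unmoved in the last picture. I never touched the index.

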